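Sweep loose bottle caps off the filling deck

ROBOT

A 7-joint arm with a two-finger parallel gripper is mounted at the origin on the work surface. World frame = base frame: x ahead of the robot, y to its left, z up, the work surface at z = 0. Lengths are in mm, angles in rad, forces in N, time in s.
With the tool pointing down it reaches from about 400 to 900 mm from the base axis. Payload 5.6 kg.
Tool frame: the origin (TCP) lies midway between the tips of the shut fingers; the grasp point (between the pads) lies 19 mm behind it; z points along the fingers, y is the line along which they close (so a half turn about z gives the same grasp; the last joint's range is limited). The gripper opens to 92 mm and grips with 3 to 60 N. Pads are 20 mm wide; open, the fingers measure 128 mm over their backs; the gripper's body (75 mm by 189 mm) begins 69 mm behind the grasp point.
Start: joints at [-1.387, 0.468, -0.012, 1.603, 0.006, 1.071, -0.056], TCP at [146.201, 633.352, 214.592] pointing down, gripper open.
Joint ranges: [-2.53, 2.53], [-0.31, 2.02], [-1.57, 1.55], [0.28, 2.44], [-1.29, 4.43], [0.15, 1.84], [-2.92, 2.92]. Speed limits (rad/s): [2.57, 2.57, 3.14, 3.14, 3.14, 3.14, 3.14].

INTERFACE

Orientations are given as a rotation vector (axis times angle).
In Python, from cell import robot, grip, kin, viewer gives the robot as it stands. Calls block until the motion is done:
- robot.movep(position, orientation): joint-space move of the TCP to a pose.
- robot.servo_line(position, feed=150, rotation=None): straight line of the TCP; rotation=None keeps the orientation; feed is the mean speed in mm/s.
- robot.goto_joints(angles): joint-space move.
- grip(opening, newtons=None): opening from 0.0 (shut) to 1.0 (fully open); newtons is the grip in N (None keeps the last); returns when the fingers have stopped.
- robot.hold(seconds).
- kin.ik(position, orientation): joint angles nearest the present ones, or None.
- robot.observe(): the state.
- viewer.read_camera(name): name is "scene" or "top" or "wrist"; returns the picture (400x640x3 uint8, red, green, blue); there is no depth.
- viewer.camera_info(name): a dict with "camera_matrix" (3x3 intrinsics, pixels), "R" (3x3) and "t" (3): a world point X has camera coordinates R X + t. Camera axes: x right, y down, z forward; pixel columns grow to the right and rows downward; lengths in mm; the calibration is good to about 2 mm. A picture is of the moment at which its call begins: read the wrist's pose just before it. camera_info takes no time and is no camera call; for the wrist camera it gives the pose at the moment of the call.
A pose or a line that the arm cannot do raises robot.IKError and nothing moves.
- robot.job_done(): hands the job in; it is judged then, once.
Trained networks look in the newest picture that a camera, given by its name, has taken for a name from the list of things; names that differ only in an ending like _2 or _b are one class to them, and where a whole thing is asked for, a point or a joint stands for the part that bears it (a point fixed in the world has none). Each returns a list of dicts, best first, with "confidence" (0 to 1); they miss things now and then, are a little off and sometimes report something else, mostly with a low value. They report only what shows in the picture. A call takes as long as a camera call.
- viewer.silhouettes(name, camera): "mask" (400x640 bool, what is visible of it).
- viewer.pinpoint(name, camera): "at" ([x, y, z] in mm, in the coordinates of the camera as it stood for that picture, good to about 4 mm: a listed point, or the origin of a listed thing).
The state is a dict: "t": time; "joints": joint angles; "joint_velocities": joint speeds; "joint_torque": joint torques, N m; "tcp_pos": TCP position; "tcp_rot": TCP orientation; "contact_force": force on the tool from outside, world axes, zero at the start; "wrist_torque": the same for the moment, N m; "grip_width": opening from 0.0 (shut) to 1.0 (fully open); "grip_force": force on a finger pad.
Only numpy, scipy, OpenCV 4.12 (cv2) and the standard library are available. Lean on these libraries where they do the work, as an engineer would, in place of code of your own. Each camera call takes 0.05 s, during which the arm holds its last target. There are 200 camera calls.

TASK

Clear the three loose screw caps off the white filling deck: sweep each one across the deck with your fingertips and over the edge, so that all three drop into the open steel tray standing against the deck's left or right side. Only push the caps, do not pick any of them up, and leave the two small amber bottles on the deck standing where they are.

Things in the scene. Friction and masses are not known exactly. Their poses are not given: they have to be found in the camera images.
- deck: fixed low platform, white top, 300 mm (its x) by 340 mm (its y), top surface 60 mm above the bench. Origin at the centre of its underside, on the bench; x roughly away from the robot, y roughly to the robot's left, z up. Its top is flat and open at both y ends (y = +170 and -170 mm); along both x ends runs a lip 6 mm wide standing 5 mm above the top
- tray: fixed open steel tray on the bench, against the +y or the -y end of the deck, axes parallel to the deck's; outside 250 mm (x) by 130 mm (y), 56 mm high (rim 4 mm below the deck's top), walls and floor 4 mm thick. Origin at the centre of its underside, up to 25 mm off the deck's middle along x. A shut white box of the same outline, 48 mm high, stands at the deck's other end
- bottle1: small amber bottle with a black cap, standing on the deck: 36 mm in diameter, 58 mm high, about 90 g, not fixed, to be left where it stands. Origin at the centre of its underside; z up
- bottle2: small amber bottle with a black cap, standing on the deck: 36 mm in diameter, 58 mm high, about 90 g, not fixed, to be left where it stands. Origin at the centre of its underside; z up
- cap1_center (a point): centre of a loose black plastic screw cap lying open side down on the deck: twelve-sided disc, 38 mm across its flats, 20 mm high, 15 g (10 to 21 g), so this point starts 10 mm above the deck's top
- cap1: the same cap: origin at the centre of its open side (underside as it lies on the deck), 10 mm from point cap1_center
- cap2_center (a point): centre of a loose black plastic screw cap lying open side down on the deck: twelve-sided disc, 38 mm across its flats, 20 mm high, 15 g (10 to 21 g), so this point starts 10 mm above the deck's top
- cap2: the same cap: origin at the centre of its open side (underside as it lies on the deck), 10 mm from point cap2_center
- cap3_center (a point): centre of a loose black plastic screw cap lying open side down on the deck: twelve-sided disc, 38 mm across its flats, 20 mm high, 15 g (10 to 21 g), so this point starts 10 mm above the deck's top
- cap3: the same cap: origin at the centre of its open side (underside as it lies on the deck), 10 mm from point cap3_center

How it is judged (in metres and radians):
At the end, for the whole second after the job is handed in: All three caps lie at rest inside the tray's outline with their centres below its rim (56 mm above the bench); both small bottles stand upright within 20 mm of where they began (x of cap1_center in the frame of tray between -0.125 and 0.125 m and y of cap1_center in the frame of tray between -0.065 and 0.065 m and height (world z) of each of cap1_center, cap2_center, cap3_center below 0.056 m and linear speed of each of cap1, cap2, cap3 below 0.05 m/s and x of cap2_center in the frame of tray between -0.125 and 0.125 m and y of cap2_center in the frame of tray between -0.065 and 0.065 m and x of cap3_center in the frame of tray between -0.125 and 0.125 m and y of cap3_center in the frame of tray between -0.065 and 0.065 m and distance of each of bottle1, bottle2 from where it was at the start of the episode below 0.02 m and angle between each of bottle1, bottle2's own z axis and vertical below 0.2 rad); the robot touches nothing.
It fails at once if a cap was lifted: its centre rose more than 15 mm above where it lies on the deck (height (world z) of any of cap1_center, cap2_center, cap3_center above 0.085 m).
It fails at once if one of the two small bottles on the deck was shifted by more than 20 mm or tipped (distance of any of bottle1, bottle2 from where it was at the start of the episode above 0.02 m or angle between any of bottle1, bottle2's own z axis and vertical above 0.3 rad).
It also fails if it takes over 66 s, if anything falls off the work surface, if the arm or the gripper's body presses on something with over 40 N, if the wrist force passes 120 N, or if a joint passes its speed limit or range.

## Working session

There is one attempt and no reset: what is moved stays moved. The work goes in short steps, each a Python script; the robot and the scene stay as the last script left them, time stands still between calls to the robot, and variables do not carry over. Pictures are saved under pics/ and viewed, at most 10 in all, crops included, and the job is handed in when it is done.

```bash
ls; mkdir -p pics
cat > h.py <<'E'
import numpy as np, cv2
from cell import robot, grip, kin, viewer
def world(cam, p):
    i=viewer.camera_info(cam); return np.array(i["R"]).T@(np.array(p)-np.array(i["t"]).ravel())
def find(name, cam, n=5):
    return [(round(d["confidence"],2), world(cam,d["at"]).round(0)) for d in viewer.pinpoint(name,cam)[:n]]
def save(cam,fn):
    im=viewer.read_camera(cam); cv2.imwrite("pics/"+fn,im[:,:,::-1]); return im
E
python3 - <<'E'
from h import *
for c in("top","scene"):
    save(c,c+"0.png")
    for n in ("deck","tray","bottle1","cap1_center"): print(c,n,*find(n,c))
    i=viewer.camera_info(c); print(c,(-np.array(i["R"]).T@np.array(i["t"]).ravel()).round())
print(robot.observe()["t"], robot.observe()["tcp_rot"])
E
```

```text
pics
top deck (0.66, array([565.,  37.,  -2.]))
top tray (0.83, array([ 543., -202.,   -3.]))
top bottle1 (0.71, array([665., 117.,  57.])) (0.69, array([472., -32.,  60.]))
top cap1_center (0.74, array([475.,  92.,  72.]))
top [497.   7. 749.]
scene deck (0.8, array([566.,  36.,   3.]))
scene tray (0.74, array([ 545., -202.,    6.]))
scene bottle1 (0.62, array([664., 114.,  58.])) (0.61, array([471., -36.,  59.])) (0.25, array([582.,  37.,  74.]))
scene cap1_center (0.56, array([473.,  94.,  72.]))
scene [1095.  131.  631.]
0.5 [-3.55662488e-01 -3.12138705e+00  9.22488628e-05]
```

View pics/top0.png

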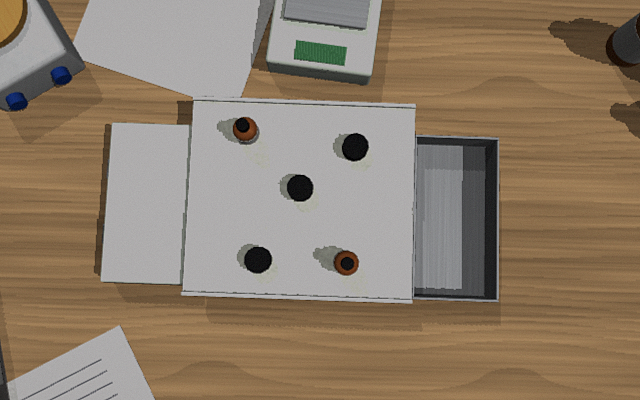

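View pics/scene0.png

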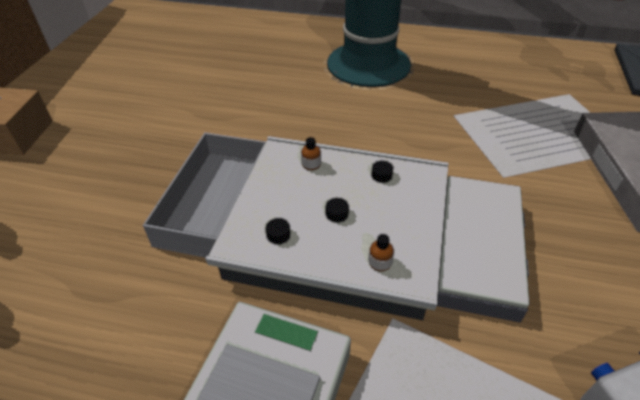

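Run:
```python
from h import *
for c in("top","scene"):
    viewer.read_camera(c)
    for n in ("cap1","cap2_center","cap3_center"): print(c,n,*find(n,c))
    i=viewer.camera_info(c); print(repr(i))
    for d in viewer.silhouettes("deck",c)[:1]:
        m=d["mask"].astype(np.uint8); 
        ct=max(cv2.findContours(m,0,1)[0],key=cv2.contourArea); print(cv2.approxPolyDP(cv2.convexHull(ct),4,True)[:,0].tolist())
    for d in viewer.silhouettes("cap1",c): print(d["confidence"],d["mask"].sum(),np.argwhere(d["mask"]).mean(0)[::-1])
```

```text
top cap1 (0.87, array([477.,  96.,  60.])) (0.79, array([648., -43.,  60.])) (0.55, array([583.,  35.,  57.]))
top cap2_center (0.56, array([581.,  38.,  73.]))
top cap3_center (0.84, array([646., -46.,  73.])) (0.73, array([478.,  98.,  62.]))
{'camera_matrix': array([[461.18625875,   0.        , 319.22323803],
       [  0.        , 461.18625875, 208.20270958],
       [  0.        ,   0.        ,   1.        ]]), 'R': array([[ 0.02621853, -0.99964587,  0.0045518 ],
       [-0.99635199, -0.02650151, -0.08111956],
       [ 0.08121147, -0.00240836, -0.99669398]]), 't': array([ -9.17235538, 555.78725071, 706.15001508])}
[[193, 96], [414, 104], [412, 303], [182, 295]]
0.95 567 [354.91887125 147.39153439]
0.68 593 [299.71500843 188.09274874]
0.62 594 [257.94949495 259.70707071]
scene cap1 (0.94, array([582.,  36.,  63.])) (0.79, array([472.,  98.,  62.])) (0.75, array([646., -45.,  59.])) (0.54, array([569.,  33.,  -1.]))
scene cap2_center (0.71, array([583.,  35.,  71.]))
scene cap3_center (0.81, array([648., -46.,  70.]))
{'camera_matrix': array([[474.75448887,   0.        , 320.20068747],
       [  0.        , 474.75448887, 199.91141894],
       [  0.        ,   0.        ,   1.        ]]), 'R': array([[-0.22381401,  0.97459989, -0.00789529],
       [ 0.70044088,  0.15521076, -0.69662916],
       [-0.67770928, -0.16144555, -0.71738795]]), 't': array([ 122.09522806, -348.29662555, 1215.76374533])}
[[269, 136], [447, 162], [436, 305], [423, 319], [223, 279], [207, 262]]
0.77 551 [277.94010889 230.18874773]
0.72 468 [381.77136752 170.96153846]
0.56 546 [336.94322344 209.38644689]
```

The top view shows the open tray on the deck's right (-y) side at about px (457,218). The caps are at px (355,147), (300,188) and (258,260), and the bottles at px (245,129) and (346,262). The scene view agrees.

I'll set the fingers about 24 mm apart so they cradle a cap, and push along tool x, starting with the cap nearest the tray.

```bash
cat >> h.py <<'E'
from scipy.spatial.transform import Rotation as Ro
Z=67; HOV=175
def push(c, g, back=46, feed=110):
    """push cap centre c (xy) straight until it would be at g (xy)"""
    c,g=np.array(c,float),np.array(g,float); d=(g-c)/np.linalg.norm(g-c)
    best=None
    for s in(1,-1):
        x=np.array([*(s*d),0]); z=np.array([0,0,-1.]); r=Ro.from_matrix(np.c_[x,np.cross(z,x),z]).as_rotvec()
        st=c-back*d; q=kin.ik([*st,HOV],r)
        if q is not None and (best is None or abs(q[6])<abs(best[0][6])): best=(q,r)
    q,r=best; print("q",np.round(q,2))
    robot.movep([*st,HOV],r)
    robot.servo_line([*st,Z],feed=150)
    e=g-23*d
    robot.servo_line([*e,Z],feed=feed)
    print("force",np.round(robot.observe()["contact_force"],1))
    robot.servo_line([*e,HOV],feed=200)
    print("t",robot.observe()["t"])
E
python3 - <<'E'
from h import *
i=viewer.camera_info("top");K,R,t=i["camera_matrix"],i["R"],i["t"]
for p in [[193,96],[414,104],[412,303],[182,295]]:
    v=R.T@np.linalg.inv(K)@[*p,1]; o=-R.T@t; print((o+v*(65-o[2])/v[2]).round())
grip(0.26)
push([647,-45],[565,-182])
save("top","top1.png")
print(find("cap1","top"),find("bottle1","top"))
E
```

```text
[718. 201.  65.]
[ 715. -134.   65.]
[ 417. -134.   65.]
[420. 203.  65.]
q [-0.54  0.63  0.74  1.62 -0.47  1.08 -0.21]
force [-0.1 -0.1 -0.5]
t 8.4583
[(0.79, array([477.,  95.,  60.])), (0.79, array([583.,  34.,  57.])), (0.77, array([ 581., -147.,   26.]))] [(0.74, array([665., 117.,  58.])), (0.72, array([472., -36.,  62.]))]
```

View pics/top1.png

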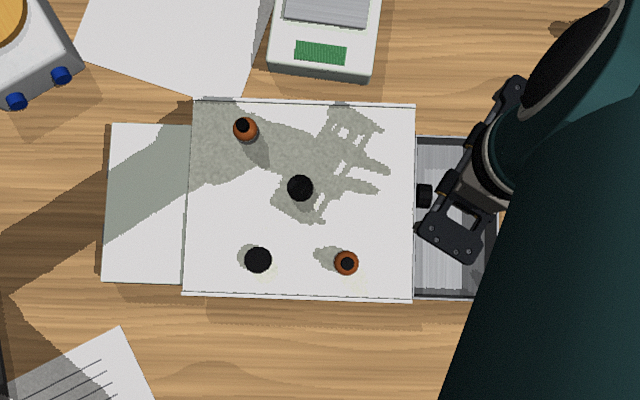

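The first cap is in the tray at px (425,195), leaning against the near wall, and the rest are unmoved. Now the other two.

Run:
```python
from h import *
push([582.5,35.5],[510,-184])
viewer.read_camera("top"); print(find("cap1","top"),find("bottle1","top"))
push([476,96],[618,-184])
robot.movep([560,60,300],robot.observe()["tcp_rot"])
robot.movep([400,350,260],robot.observe()["tcp_rot"])
save("top","top2.png"); print(find("cap1_center","top"),find("bottle1","top"))
save("scene","scene2.png"); print(find("cap1_center","scene"),find("bottle1","scene"))
print(robot.observe()["t"])
```

```text
q [-0.71  0.5   0.71  1.8  -0.38  0.99 -0.17]
force [0.4 0.1 0.1]
t 13.5833
[(0.74, array([475.,  96.,  60.])), (0.62, array([ 525., -188.,   23.])), (0.56, array([ 581., -148.,   23.]))] [(0.74, array([665., 122.,  57.])), (0.69, array([472., -31.,  61.])), (0.28, array([ 582., -147.,   23.]))]
q [-0.86  0.24  0.57  2.09 -0.17  0.86  0.28]
force [ 0.5 -0.2 -0. ]
t 19.675
[(0.88, array([ 633., -194.,   17.])), (0.54, array([ 584., -148.,   21.]))] [(0.94, array([473., -33.,  59.])), (0.65, array([667., 119.,  53.]))]
[(0.73, array([ 629., -191.,   17.]))] [(0.75, array([474., -36.,  60.])), (0.57, array([666., 114.,  61.])), (0.39, array([ 522., -189.,   16.]))]
22.25
```

View pics/top2.png

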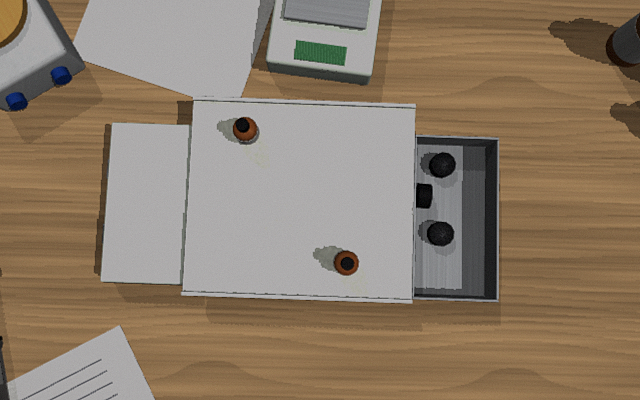

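View pics/scene2.png

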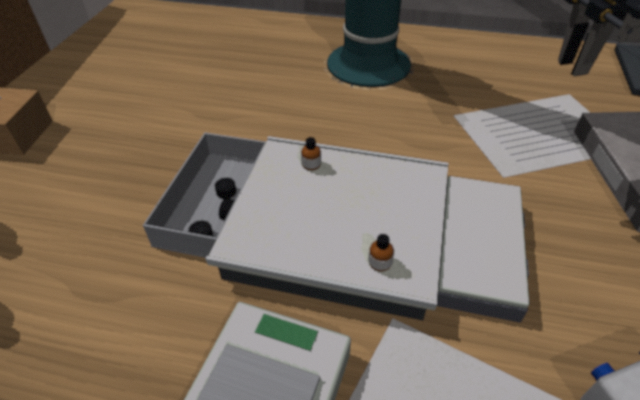

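All three caps are in the tray, at px (442,165), (424,195) and (440,233) in the top view. The cap at (424,195) stands on its edge with its centre well below the rim. Both bottles are upright where they began, at px (245,129) and (346,262).

```bash
python3 -c "
from h import *
robot.hold(0.5); print(robot.job_done())"
```

```text
the job is handed in; nothing more can be done
None
```

I swept all three caps into the tray with pushes only, left both bottles standing where they began, and handed the job in at about 23 s of the 66 s allowed; no verdict was returned.

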